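# Prop up a sign stand and slide its placard in

### The arm

A 6-joint arm with a two-finger parallel gripper is mounted at the origin on the work surface. World frame = base frame: x ahead of the robot, y to its left, z up, the work surface at z = 0. Lengths are in m, angles in degrees, forces in N, time in s.
With the tool pointing down it reaches from about 0.35 to 0.875 m from the base axis. Payload 4.2 kg.
Tool frame: the origin (TCP) lies midway between the tips of the shut fingers; the grasp point (between the pads) lies 19 mm behind it; z points along the fingers, y is the line along which they close (so a half turn about z gives the same grasp; the last joint's range is limited). The gripper opens to 87 mm and grips with 3 to 60 N. Pads are 19 mm wide; open, the fingers measure 117 mm over their backs; the gripper's body (75 mm by 190 mm) begins 51 mm behind the grasp point.
Start: joints at [-56.287, 22.042, 0.453, 0, -68.411, -14.817], TCP at [0.202, -0.591, 0.223] pointing down, gripper open.
Joint ranges: [-179.83, 179.83], [-69.29, 118.12], [-61.27, 80.66], [-181.25, 117.63], [-171.15, -9.14], [-177.46, 177.46]. Speed limits (degrees/s): [159.86, 159.86, 180, 180, 180, 180].

### API

Orientations are given as [roll, pitch, yaw] about the fixed x, y, z axes, in that order (R = Rz(yaw) Ry(pitch) Rx(roll)).
In Python, from workcell import env gives the robot as it stands. The module is installed in compiled form; this text tells all that it offers. Calls block until the motion is done:
- env.goto(position, orientation): joint-space move of the TCP to a pose.
- env.move_straight(position, rotation=None, rate=0.15, force_limit=None): straight line of the TCP; rotation=None keeps the orientation; rate is the mean speed in m/s. With force_limit (N) it stops when the force on the tool has changed by that much, and returns True; else False.
- env.set_joints(angles): joint-space move.
- env.gripper_to(opening, grasp_force=None): opening from 0.0 (shut) to 1.0 (fully open); grasp_force is the grip in N (None keeps the last); returns when the fingers have stopped.
- env.dwell(seconds).
- env.inverse_kinematics(position, orientation): joint angles nearest the present ones, or None.
- env.read_state(): the state.
- env.grab_frame(name): name is "side" or "top"; returns a dict with "image" (384x512x3 uint8, blue, green, red), "fx", "fy", "cx", "cy" (pixels), "position" and "orientation" of the camera in the world. Camera axes: x right, y up, looking along -z (the intrinsics and any distortion apply to the point x, -y, -z); pixel columns grow to the right and rows downward; lengths in m; the calibration is good to about 2 mm. A picture is of the moment at which its call begins. There is no depth.
A pose or a line that the arm cannot do raises env.Unreachable and nothing moves.
- env.close_job(): hands the job in; it is judged then, once.
Trained networks look in a picture, given as the dict that the camera call returned (one of the last four; its "shot" number tells which), for a name from the list of things; names that differ only in an ending like _2 or _b are one class to them, and where a whole thing is asked for, a point or a joint stands for the part that bears it (a point fixed in the world has none). Each returns a list of dicts, best first, with "score" (0 to 1); they miss things now and then, are a little off and sometimes report something else, mostly with a low value. They report only what shows in the picture. A call takes as long as a camera call. They do not tell look-alikes from the thing itself.
- env.search_frame(picture, thing): "xyz" ([x, y, z] in m, in world coordinates, good to about 4 mm: the middle of the surface that is visible of it).
- env.trace(picture, thing): "mask" (384x512 bool, what is visible of it).
The state is a dict: "clock": time; "joint_positions": joint angles; "qvel": joint speeds; "joint_torque": joint torques, N m; "position": TCP position; "tool_rot": TCP orientation; "force": force on the tool from outside, world axes, zero at the start; "wrist_torque": the same for the moment, N m; "opening": opening from 0.0 (shut) to 1.0 (fully open); "finger_force": force on a finger pad.
Only numpy, scipy, OpenCV 4.12 (cv2) and the standard library are available. Lean on these libraries where they do the work, as an engineer would, in place of code of your own. Each camera call takes 0.05 s, during which the arm holds its last target. There are 200 camera calls.

### The job

Put up the sign for the clothes-peg tub: first push the yellow prop leg on the back of the sign stand out until it meets its stop, then take the orange placard from the wire sorter and slide it down through the slot in the top of the stand until it rests on the bottom. Lower the placard all the way rather than letting it drop, keep the stand upright and about where it stands, and leave the other placards and the tubs where they are.

Things in the scene. Friction and masses are not known exactly. Their poses are not given: they have to be found in the camera images.
- stand: Loose grey steel sign stand, 2 kg. Origin: underside of its foot plate, straight below the middle of the slot. x points out of its back (the prop-leg side), y runs along the slot, z up. Foot plate 100 by 156 mm, 8 mm thick, x = -76 to +24 mm. On it an open-fronted pocket 146 mm wide (y), x = -9 to +9 mm, 118 mm high. Slides on the bench if the leg's end is pushed with over 5 N at the stop.
- slot (a point): Middle of the slot in the stand's top, 118 mm above the bench; axes as the stand's. The pocket inside is 12 mm (x) by 137 mm (y); a placard in it rests on the foot plate, 8 mm above the bench, and stands 50 mm out of the slot. Lips flare out above the slot, up to 128 mm high and x = +-16 mm.
- leg (a joint): Angle of the yellow prop leg, rad. 0 = folded flat against the back of the stand (pointing along the stand's +y), 1.57 = at its stop, square to the back (pointing along the stand's +x). Stays where it is left; light friction, about 0.5 N at its end. Starts part-way open, 0.55 to 0.9.
- leg_hinge (a point): On the vertical hinge pin of the prop leg, level with its top rail, 92 mm above the bench; 18 mm behind and 35 mm to the -y side of the middle of the stand. Axes as the stand's.
- leg_top (a point): Top outer corner of the prop leg: 105 mm from the hinge pin, 92 mm above the bench. The leg is an upright rectangular frame of 8 mm yellow round bar: top rail from the hinge to this corner, outer post from here down, bottom rail 10 mm up. It is pushed on the side that faces the stand's back plate.
- orange_centre (a point): Centre of the orange placard (picture of a clothes peg on both faces), a rigid board 8 mm thick (its x), 130 mm wide (its y) and 160 mm high (its z), about 0.1 kg. Either face may look forward. It starts upright in one of the sorter's three places, its lowest edge 8 mm above the bench.
- blue_centre (a point): Centre of the blue placard (a washer on it), same size as the orange; to be left in the sorter.
- green_centre (a point): Centre of the green placard (pens on it), same size as the orange; to be left in the sorter.
- sorter: Fixed sorter, base 180 mm (x) by 150 mm (y), 8 mm thick; origin at the centre of its underside. Three places at x = -65, 0 and +65 mm, each between two wire loops 11.6 mm apart (clear), 100 mm wide and 73 mm high; a placard must be lifted 66 mm to clear them.
- pegtub_centre (a point): Middle (40 mm up) of the frosted tub of wooden clothes pegs, 140 by 220 mm, 90 mm high; loose, not to be moved.
- washertub_centre (a point): Middle (40 mm up) of the frosted tub of steel washers, 140 by 200 mm, 80 mm high; loose, not to be moved.
Not all that is in view belongs to the job. What is meant by the part that bears orange_centre is not pink, and is the smaller of those in its own colour.

How it is judged:
By the outcome, as a careful person would: the job done as asked, in the order asked, and still so for the second after the job is handed in, with the robot touching nothing.
It also fails if it takes over 58 s, if anything falls off the work surface, if the arm or the gripper's body presses on something with over 40 N, if the wrist force passes 120 N, or if a joint passes its speed limit or range.

## Working session

There is one attempt and no reset: what is moved stays moved. The work goes in short steps, each a Python script; the robot and the scene stay as the last script left them, time stands still between calls to the robot, and variables do not carry over. Pictures are saved under pics/ and viewed, at most 10 in all, crops included, and the job is handed in when it is done.

```bash
mkdir -p pics; ls; python3 - <<'E'
from workcell import env
import cv2,numpy as np
np.set_printoptions(precision=4,suppress=True)
for n in("side","top"):
    p=env.grab_frame(n); cv2.imwrite(f"pics/{n}0.png",p["image"])
    print(n,{k:v for k,v in p.items() if k!="image"})
    for t in("stand","slot","leg","leg_hinge","leg_top","orange_centre","blue_centre","green_centre","sorter","pegtub_centre","washertub_centre"):
        r=env.search_frame(p,t); print(t,[(np.round(d["xyz"],3).tolist(),round(d["score"],2)) for d in r[:4]])
print(env.read_state())
E
```

```text
pics
side {'fx': 464.146223162319, 'fy': 464.146223162319, 'cx': 254.043720953803, 'cy': 185.02177529785078, 'position': array([0.0909, 0.6598, 0.8064]), 'orientation': array([  48.2925,    0.2351, -145.5223]), 'shot': 1}
stand [([0.453, -0.152, 0.112], 0.74), ([0.481, 0.187, 0.023], 0.68)]
slot [([0.474, 0.187, 0.021], 0.9)]
leg [([0.576, 0.19, 0.089], 0.68), ([0.587, -0.144, 0.103], 0.53)]
leg_hinge []
leg_top [([0.576, 0.195, 0.091], 0.72)]
orange_centre [([0.309, -0.205, 0.115], 0.9), ([0.451, -0.154, 0.113], 0.71), ([0.486, -0.307, 0.11], 0.7)]
blue_centre [([0.582, -0.144, 0.108], 0.87)]
green_centre [([0.524, -0.15, 0.111], 0.67)]
sorter [([0.513, -0.124, 0.007], 0.83)]
pegtub_centre [([0.781, 0.156, 0.062], 0.74), ([0.513, -0.124, 0.005], 0.36)]
washertub_centre [([0.785, -0.13, 0.056], 0.71)]
top {'fx': 432.0813385355488, 'fy': 432.0813385355488, 'cx': 256.19801654228905, 'cy': 192.3017522786526, 'position': array([ 0.4306, -0.0115,  1.125 ]), 'orientation': array([  6.8714,   0.2067, -88.8593]), 'shot': 2}
stand [([0.468, 0.18, 0.008], 0.91)]
slot [([0.463, 0.18, 0.006], 0.
[... 324 characters left out ...]
0.141], 0.59)]
green_centre [([0.52, -0.161, 0.154], 0.67)]
sorter [([0.512, -0.154, 0.008], 0.7)]
pegtub_centre [([0.801, 0.145, 0.065], 0.65)]
washertub_centre [([0.798, -0.156, 0.052], 0.7)]
{'clock': 1.2, 'joint_positions': array([-56.2876,  22.0446,   0.4524,   0.0005, -68.4112, -14.8163]), 'qvel': array([ 0.0666, -0.1144, -0.0211, -0.0581,  0.0053,  0.0014]), 'joint_torque': array([ -0.0011, -39.0478,  18.7622,   4.2245,   0.0153,  -0.    ]), 'position': array([ 0.2024, -0.5913,  0.2225]), 'tool_rot': array([ 179.997 ,   -0.0013, -161.1037]), 'force': array([0.1856, 0.7233, 0.1637]), 'wrist_torque': array([ 0.0142, -0.0506,  0.0465]), 'finger_force': 0.0, 'opening': 1.0009321730141012}
```

View pics/side0.png

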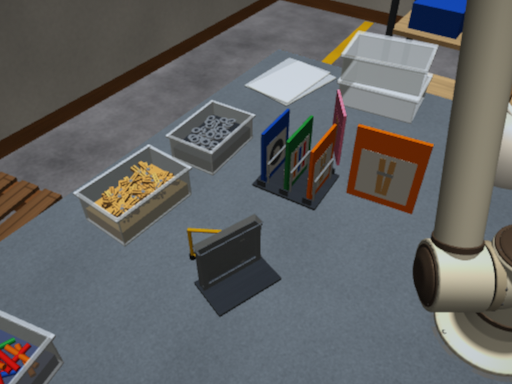

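View pics/top0.png

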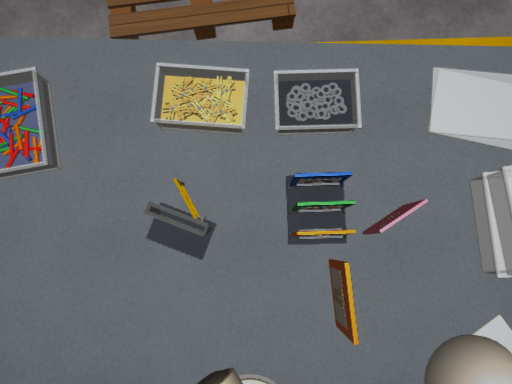

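The orange candidates are the large orange board at side (390,168) / top (343,300), which stands loose and is larger, the orange in the sorter at side (322,162) / top (324,233), and the pink board at side (340,125) / top (395,217). I choose the one in the sorter. The stand's back and leg face away from the robot, with yaw about -18°. Next I fit the models to the masks and check the choice in a crop.

```bash
cat > h.py <<'E'
from workcell import env
import cv2,numpy as np
from scipy.spatial.transform import Rotation as R
from scipy.optimize import minimize
np.set_printoptions(precision=4,suppress=True)
def proj(p,X):
    c=(np.asarray(X)-p["position"])@R.from_euler("xyz",p["orientation"],degrees=True).as_matrix()
    return np.c_[p["cx"]+p["fx"]*c[:,0]/-c[:,2], p["cy"]-p["fy"]*c[:,1]/-c[:,2]]
def box(a,b): return np.array([[x,y,z] for x in(a[0],b[0]) for y in(a[1],b[1]) for z in(a[2],b[2])])
def world(q,P): 
    c,s=np.cos(q[2]),np.sin(q[2]); return np.c_[q[0]+c*P[:,0]-s*P[:,1], q[1]+s*P[:,0]+c*P[:,1],P[:,2]]
LIP=np.array([[x,y,z] for x,z in((-.009,.118),(.009,.118),(-.016,.128),(.016,.128)) for y in(-.073,.073)])
STAND=[box((-.076,-.078,0),(.024,.078,.008)),box((-.009,-.073,0),(.009,.073,.118)),LIP]
CARD=[box((-.004,-.065,.008),(.004,.065,.168))]
def sil(p,q,parts,k=4):
    m=np.zeros((384*k,512*k),np.uint8)
    for b in parts:
        cv2.fillConvexPoly(m,cv2.convexHull(np.round((proj(p,world(q,b))+.5)*k-.5).astype(np.int32)),1)
    return cv2.resize(m.astype(np.float32),(512,384),interpolation=cv2.INTER_AREA)
def fit(views,parts,q0,ign=None):
    def cost(v):
        q=np.array(q0)+v*[.01,.01,.1]; c=0
        for p,m in views:
            s=sil(p,q,parts); c+=np.abs(s-m).sum()/m.sum()
        return c
    r=minimize(cost,np.zeros(3),method="Nelder-Mead",options=dict(initial_simplex=np.array([[0,0,0],[1,0,0],[0,1,0],[0,0,1]])*1.0-.3,maxiter=150))
    return np.array(q0)+r.x*[.01,.01,.1],r.fun
E
cat > m.py <<'E'
from h import *
P=[env.grab_frame(n) for n in("side","top")]
def tr(p,t,near=None):
    r=env.trace(p,t)
    if near is not None:
        u=proj(p,[near])[0]; r=[d for d in r if np.linalg.norm(np.argwhere(d["mask"]).mean(0)[::-1]-u)<25]
    return r[0]["mask"] if r else None
S=[tr(p,"stand",(.47,.18,.05)) for p in P]; L=[tr(p,"leg") for p in P]; O=[tr(p,"orange_centre",(.455,-.155,.1)) for p in P]
print([None if m is None else int(m.sum()) for m in S+L+O])
for nm,M,parts,q0 in(("stand",S,STAND,(.49,.18,-.31)),("card",O,CARD,(.453,-.155,0.))):
    for sel in([0,1],[0],[1]):
        v=[(P[i],M[i]) for i in sel if M[i] is not None]
        if v:
            q,f=fit(v,parts,q0); print(nm,sel,q,np.degrees(q[2]),f)
            if len(sel)==2: 
                if nm=="stand":qs=q
                else:qc=q
np.savez("pose.npz",qs=qs,qc=qc)
ims=[]
for i,p in enumerate(P):
    im=cv2.resize(p["image"],None,fx=4,fy=4,interpolation=cv2.INTER_CUBIC)
    for q,parts in((qs,STAND),(qc,CARD)):
        for b in parts: cv2.polylines(im,[cv2.convexHull(np.round((proj(p,world(q,b))+.5)*4-.5).astype(np.int32))],1,(255,255,0),1)
    for a in(.4,.55,.7,.85,1.):
        t=world(qs,np.array([[.018,-.035,.092],[.018+.105*np.sin(a),-.035+.105*np.cos(a),.092]])); t=((proj(p,t)+.5)*4).astype(int)
        cv2.line(im,t[0],t[1],(0,0,255),1)
    for m,c in((S[i],(0,255,0)),(O[i],(255,0,255))):
        if m is not None: cv2.drawContours(im,cv2.findContours(cv2.resize(m.astype(np.uint8),None,fx=4,fy=4,interpolation=cv2.INTER_NEAREST),0,1)[0],-1,c,1)
    for w in((qs[0],qs[1],.06),(qc[0],qc[1],.09)):
        u=(proj(p,[w])[0]*4).astype(int); ims.append(im[u[1]-170:u[1]+170-40,u[0]-200:u[0]+200])
cv2.imwrite("pics/fit.png",np.vstack([np.hstack(ims[:2]),np.hstack(ims[2:])]))
E
python3 m.py
```

```text
[5526, 2876, 309, 320, 1241, 254]
stand [0, 1] [ 0.4864  0.1795 -0.346 ] -19.824716860517533 0.21979984805675232
stand [0] [ 0.4843  0.1808 -0.3432] -19.662991475777474 0.07650199058993848
stand [1] [ 0.4873  0.1789 -0.338 ] -19.36461444074784 0.13395340751043117
card [0, 1] [ 0.4601 -0.1638  0.0566] 3.2451742175024623 0.3753011842748102
card [0] [ 0.4587 -0.1613  0.0512] 2.931877177895429 0.09478243352135375
card [1] [ 0.4604 -0.164   0.0602] 3.4503582237841406 0.2672244094488189
```

View pics/fit.png

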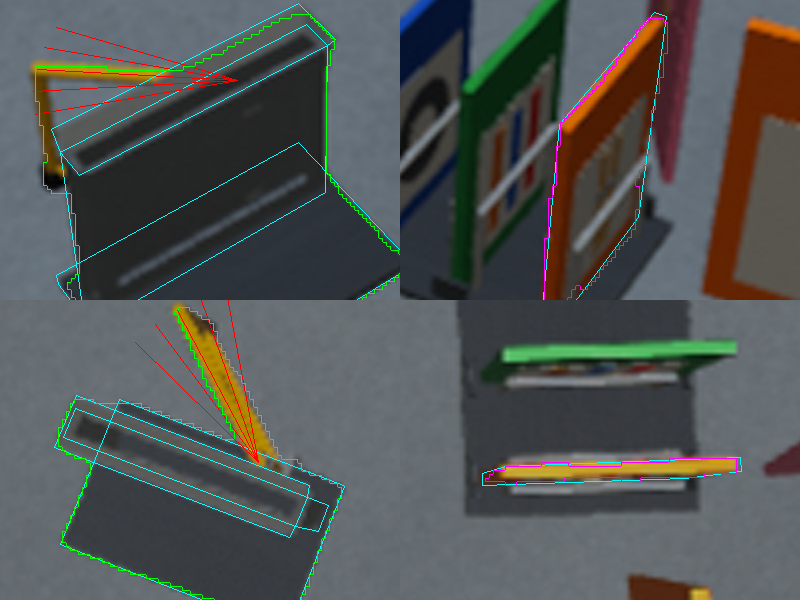

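The crops confirm the sorter's orange board: clothes-peg picture, smaller, not pink. The stand mask includes the leg, so I refit with the leg modelled, and fit the other two cards to get the sorter's yaw.

```bash
cat > m2.py <<'E'
from h import *
import sys
def legparts(a):
    h=np.array([.018,-.035,0]); d=np.array([np.sin(a),np.cos(a),0]); n=np.array([d[1],-d[0],0])*.004; z=np.array([0,0,.004])
    def bar(r0,r1,z0,z1): return np.array([h+d*r+s*n+[0,0,zz] for r in(r0,r1) for s in(-1,1) for zz in(z0,z1)])
    return [bar(0,.109,.088,.096),bar(.101,.109,.006,.096),bar(0,.109,.006,.014),bar(-.004,.004,.006,.096)]
def fitstand(views,q0):
    def cost(v):
        q=np.array(q0)+v*[.005,.005,.05,.15]
        return sum(np.abs(sil(p,q,STAND+legparts(q[3]))-m).sum()/m.sum() for p,m in views)
    r=minimize(cost,np.zeros(4),method="Nelder-Mead",options=dict(initial_simplex=np.vstack([np.zeros(4),np.eye(4)])-.25,maxiter=250))
    return np.array(q0)+r.x*[.005,.005,.05,.15],r.fun
def near(p,t,w):
    u=proj(p,[w])[0]; r=[d for d in env.trace(p,t) if np.linalg.norm(np.argwhere(d["mask"]).mean(0)[::-1]-u)<25]
    return r[0]["mask"] if r else None
def getstand(P,a0):
    v=[(p,near(p,"stand",(.48,.18,.05))) for p in P]; out=[]
    for i,(p,m) in enumerate(v):
        if m is None: continue
        # leg may or may not be in the mask: add yellow pixels near the stand
        hsv=cv2.cvtColor(p["image"],cv2.COLOR_BGR2HSV); y=cv2.inRange(hsv,(15,120,60),(35,255,255))>0
        u=proj(p,[(.52,.17,.06)])[0]; yy,xx=np.mgrid[:384,:512]; out.append((p,m|(y&(np.hypot(xx-u[0],yy-u[1])<60))))
    return [fitstand(o,(.486,.180,-.34,a0)) for o in([out]+[[x] for x in out])]
if __name__=="__main__":
    P=[env.grab_frame(n) for n in("side","top")]
    for q,f in getstand(P,.8): print("stand",q,np.degrees(q[2]),f)
    for t,w in(("green_centre",(.525,-.16,.1)),("blue_centre",(.587,-.157,.1))):
        v=[(p,m) for p in P if (m:=near(p,t,w)) is not None]
        for s in([v]+[[x] for x in v]): q,f=fit(s,CARD,(w[0],w[1],0.03)); print(t,len(s),q,np.degrees(q[2]),f)
E
python3 m2.py
```

```text
stand [ 0.4861  0.1794 -0.3287  0.7305] -18.83236181939868 0.11544023432049447
stand [ 0.4843  0.1796 -0.3534  0.6834] -20.245917611210004 0.027506963788300837
stand [ 0.4872  0.1793 -0.33    0.7226] -18.907590130484902 0.05927643784786642
green_centre 2 [ 0.5249 -0.1628  0.0771] 4.41766213076578 0.5295460424790416
green_centre 1 [ 0.5232 -0.1594  0.0848] 4.857864179136735 0.21570191431175934
green_centre 1 [ 0.5252 -0.1617  0.0715] 4.097477777203516 0.28823710073710074
blue_centre 2 [ 0.59   -0.1564  0.0712] 4.080641118128912 0.4299868990994606
blue_centre 1 [ 0.5867 -0.1518  0.078 ] 4.468464731695167 0.11731207289293849
blue_centre 1 [ 0.5909 -0.1566  0.0656] 3.7611975188334816 0.2867012089810017
```

```bash
cat > push.py <<'E'
from h import *
qs=np.array([.4858,.1794,np.radians(-19.1)])
def pose(a,off,r=.088,z=.075):
    d=np.array([np.sin(a),np.cos(a)]); n=np.array([-d[1],d[0]])
    s=np.array([.018,-.035])+r*d+off*n
    w=world(qs,np.array([[s[0],s[1],z]]))[0]
    return w,flip+np.degrees(qs[2]-a)
flip=0
best=None
for f in(0,180):
    flip=f; js=[env.inverse_kinematics(pose(a,.02,z=z)[0],[180,0,(pose(a,.02)[1]+180)%360-180]) for a in(.7,1.6) for z in(.075,.3)]
    ok=all(j is not None for j in js); 
    c=max(abs(j[5]) for j in js) if ok else 999; print(f,ok,c)
    if best is None or c<best[0]: best=(c,f)
flip=best[1]
def O(y): return [180,0,(y+180)%360-180]
env.gripper_to(0.0)
st=env.read_state(); env.move_straight([*st["position"][:2],.34],rate=.3)
w,y=pose(.70,.026,z=.34); env.goto(w,O(y))
w,y=pose(.70,.026,z=.075); print("down hit",env.move_straight(w,rate=.25,force_limit=8))
for a in np.arange(.75,1.36,.1):
    w,y=pose(a,.014); h=env.move_straight(w,O(y),rate=.06,force_limit=4)
    if h: print("hit",a); break
s=env.read_state(); print(s["force"],s["position"],s["clock"])
if not h:
    env.dwell(.2); w,_=pose(1.72,.014); h=env.move_straight(w,rate=.025,force_limit=2.5)
    s=env.read_state(); print("stop",h,s["force"],s["position"],s["clock"])
    v=s["position"][:2]-qs[:2]; c,sn=np.cos(qs[2]),np.sin(qs[2]); print("tcp in stand",c*v[0]+sn*v[1],-sn*v[0]+c*v[1])
P=[env.grab_frame("side"),env.grab_frame("top")]
cv2.imwrite("pics/push.png",np.hstack([cv2.resize(p["image"][k],(400,400)) for p,k in zip(P,((slice(180,320),slice(150,290)),(slice(140,280),slice(120,260))))]))
E
python3 push.py
```

```text
0 True 48.78483900890206
180 True 175.14127262951806
down hit False
[-0.3123 -0.6193 -0.1156] [0.5803 0.1446 0.075 ] 10.5583
stop True [0.0287 1.2194 0.1357] [0.5775 0.126  0.0747] 11.5583
tcp in stand 0.10413992328215711 -0.020422121143999772
```

View pics/push.png

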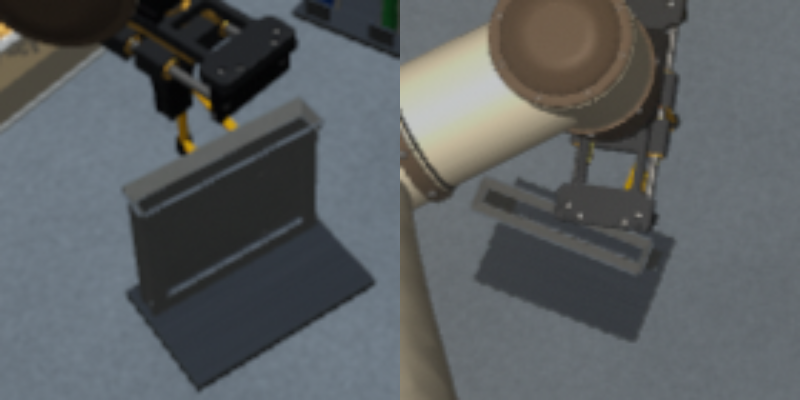

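The stand is upright and unmoved, and the leg sits near square behind the fingers. I'll confirm the stop with a second gentle push.

```bash
python3 - <<'E'
from h import *
from m2 import getstand
t=np.radians(-19.1); n=np.array([-np.sin(t),np.cos(t),0])  # stand +y
s=env.read_state(); p=s["position"]; print(s["force"])
env.move_straight(p+n*.004,rate=.05); env.dwell(.3); p0=env.read_state(); print(p0["force"])
h=env.move_straight(p-n*.008,rate=.015,force_limit=3.3); s=env.read_state(); print(h,(s["position"]-p)@n,s["force"])
env.dwell(.1); s=env.read_state(); print((s["position"]-p)@n,s["force"])
b=s["position"]+n*.025; env.move_straight(b,rate=.15); env.move_straight([b[0],b[1],.36],rate=.35)
env.goto([.46,-.163,.36],[180,0,-90+3.5-0]) if env.inverse_kinematics([.46,-.163,.36],[180,0,-86.5]) is not None else print("noik")
env.gripper_to(.4)
P=[env.grab_frame("side"),env.grab_frame("top")]
for q,f in getstand(P,1.5): print("stand",q,np.degrees(q[2]),f)
s=env.read_state(); print(s["joint_positions"],s["tool_rot"],s["clock"])
cv2.imwrite("pics/after.png",np.hstack([cv2.resize(p["image"][k],(400,400)) for p,k in zip(P,((slice(180,320),slice(150,290)),(slice(140,280),slice(120,260))))]))
E
```

```text
[-0.2428  0.5442  0.9911]
[-0.3868 -0.1787 -0.8526]
True -0.00019131156066267465 [0.5324 2.6545 1.1462]
-0.00019935529899444297 [0.423  1.8764 0.4695]
stand [ 0.4857  0.1796 -0.3594  1.5696] -20.594299014901775 0.782942024171864
stand [ 0.4851  0.1806 -0.3432  1.5899] -19.662641092858 0.03046618232139768
stand [ 0.4862  0.1809 -0.3651  1.5575] -20.91823278309706 0.7420640947752126
[ -0.4006   4.3906  -3.4268  -0.001  -82.18     3.8987] [-179.9974    0.0008  -86.502 ] 16.4
```

View pics/after.png

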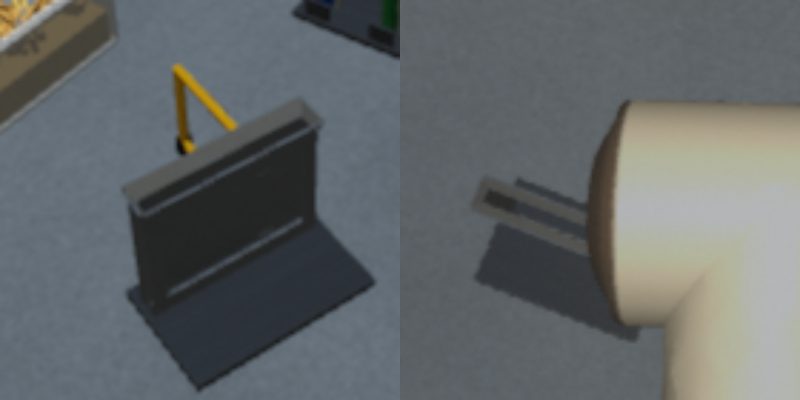

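The leg is at its stop: the fitted angle is about 1.57–1.59 and the contact position repeated to 0.2 mm. The stand hasn't moved. Next I grasp the orange placard.

```bash
python3 - <<'E'
from h import *
from m2 import near
print(env.move_straight([.46,-.163,.2],rate=.35), env.move_straight([.46,-.163,.137],rate=.15,force_limit=8))
env.gripper_to(0.0,15); s=env.read_state(); print(s["opening"],s["finger_force"],s["force"],s["position"])
print(env.move_straight([.46,-.163,.225],rate=.12,force_limit=15)); print(env.read_state()["force"])
env.move_straight([.46,-.163,.36],rate=.3)
c,sn=np.cos(np.radians(-19.3)),np.sin(np.radians(-19.3))
# in front of the stand, high: measure in hand
env.goto([.4858,.1798,.34],[180,0,-109.3]); env.dwell(.4)
s=env.read_state(); print(s["position"],s["tool_rot"],s["clock"],s["joint_positions"][5])
P=[env.grab_frame("side"),env.grab_frame("top")]
print([[(np.round(d["xyz"],3),round(d["score"],2)) for d in env.search_frame(p,"orange_centre")[:3]] for p in P])
cv2.imwrite("pics/held.png",np.hstack([cv2.resize(p["image"][k],(400,400)) for p,k in zip(P,((slice(100,320),slice(130,350)),(slice(100,320),slice(100,320))))]))
E
```

```text
False False
0.09069736686375124 14.992479333886877 [-0.1338  0.4142  0.7812] [ 0.4602 -0.163   0.1372]
False
[ 0.3646 -0.1081 -1.7509]
[0.4859 0.1794 0.3401] [-179.992     0.0092 -109.3422] 21.35 -57.57379261597398
[[(array([0.486, 0.191, 0.291]), 0.9), (array([ 0.308, -0.204,  0.117]), 0.76), (array([ 0.49 , -0.317,  0.098]), 0.72)], [(array([ 0.314, -0.204,  0.152]), 0.91), (array([ 0.5  , -0.336,  0.121]), 0.75), (array([0.457, 0.155, 0.008]), 0.69)]]
```

View pics/held.png

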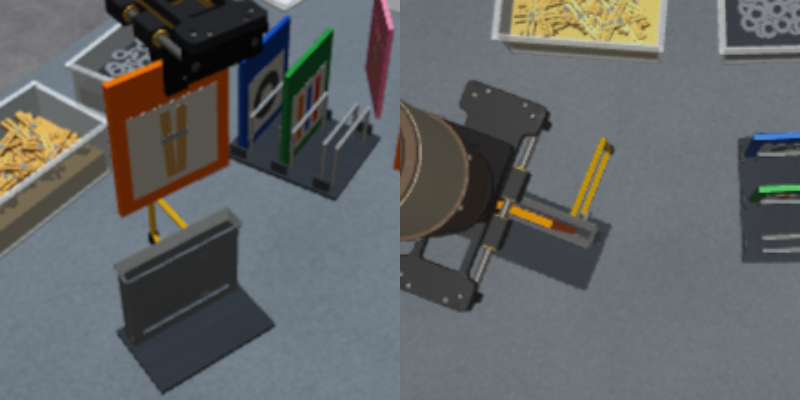

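The placard is held upright. Next I measure its sideways and vertical offset in the hand, from the side view.

```bash
python3 - <<'E'
from h import *
from m2 import near
p=env.grab_frame("side"); s=env.read_state(); T=s["position"]; yaw=np.radians(s["tool_rot"][2]+90)
m=near(p,"orange_centre",(T[0],T[1],T[2]-.05)).astype(np.float32); print(m.sum())
def parts(dy,z,th,lo=-.08,hi=.08):
    b=box((-.004,-.065,lo),(.004,.065,hi)); c,sn=np.cos(th),np.sin(th)
    return np.c_[b[:,0],dy+c*b[:,1]-sn*b[:,2],z+sn*b[:,1]+c*b[:,2]]
q=(T[0],T[1],yaw)
ign=cv2.dilate((sil(p,q,[parts(0,T[2]-.049,0,.02,.09)])>0).astype(np.uint8),np.ones((9,9)))==0
def cost(v):
    k=parts(v[0]*.005,T[2]-.049+v[1]*.005,v[2]*.02); return (np.abs(sil(p,q,[k])-m)*ign).sum()/m.sum()
r=minimize(cost,np.zeros(3),method="Nelder-Mead",options=dict(initial_simplex=np.vstack([np.zeros(3),np.eye(3)])-.25,maxiter=150))
print("dy,dz,tilt",r.x*[.005,.005,.02],r.fun, cost(np.zeros(3)),"yaw",np.degrees(yaw))
E
```

```text
4089.0
dy,dz,tilt [ 0.0003 -0.0015 -0.0053] 0.015636464580893517 0.020863904 yaw -19.302041893645224
```

```bash
python3 - <<'E'
from h import *
X=[.4855,.1802]; o=[180,0,-109.5]
env.move_straight([*X,.272],o,rate=.15); env.dwell(.3); print(env.read_state()["force"])
h=env.move_straight([*X,.22],rate=.04,force_limit=4); s=env.read_state(); print(h,s["position"],s["force"],s["clock"])
if not h:
    h=env.move_straight([*X,.15],rate=.05,force_limit=5); s=env.read_state(); print(h,s["position"],s["force"],s["clock"])
P=[env.grab_frame("side"),env.grab_frame("top")]
cv2.imwrite("pics/ins.png",np.hstack([cv2.resize(p["image"][k],(400,400)) for p,k in zip(P,((slice(140,320),slice(140,320)),(slice(120,300),slice(100,280))))]))
E
```

```text
[ 0.1239  0.8241 -0.495 ]
False [0.4855 0.1802 0.2201] [-0.3607  0.4529 -2.7463] 24.0
False [0.4855 0.1802 0.1501] [ 0.2429 -0.3504 -2.8118] 25.55
```

View pics/ins.png

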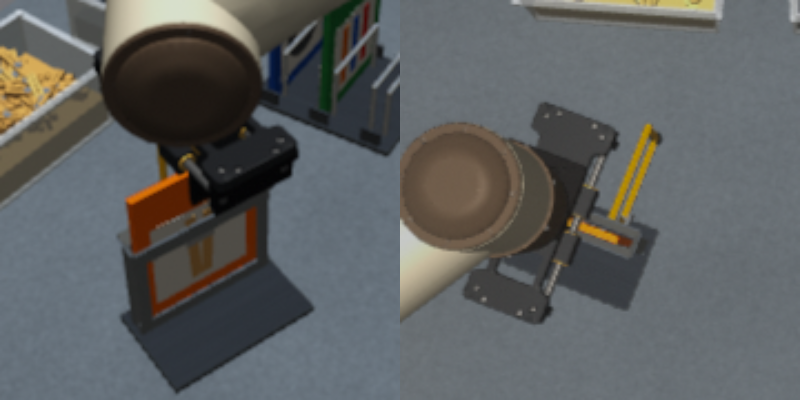

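The placard is in the slot, with the stand and leg in place. I'll lower it until it touches the bottom, then release.

```bash
python3 - <<'E'
from h import *
X=[.4855,.1802]
h=env.move_straight([*X,.1325],rate=.02,force_limit=4); s=env.read_state(); print(h,s["position"],s["force"],s["clock"])
env.dwell(.2); 
if h:
    env.gripper_to(.3); env.dwell(.2); s=env.read_state(); print(s["position"],s["force"])
    env.move_straight([*X,.30],rate=.15); env.goto([.40,-.05,.4],[180,0,-100])
P=[env.grab_frame("side"),env.grab_frame("top")]
from m2 import getstand
for q,f in getstand(P[:1],1.5)[:1]: print("stand",q,f)
print(env.read_state()["clock"])
cv2.imwrite("pics/end.png",np.hstack([cv2.resize(p["image"][k],(400,400)) for p,k in zip(P,((slice(100,320),slice(130,350)),(slice(100,320),slice(100,320))))]))
E
```

```text
True [0.4859 0.1804 0.1372] [ 0.8005 -0.4332  1.9852] 26.2917
[0.4853 0.18   0.1367] [ 0.7373 -0.6125  0.0198]
stand [ 0.4835  0.1796 -0.3465  1.5734] 0.5717327655043918
29.7667
```

View pics/end.png

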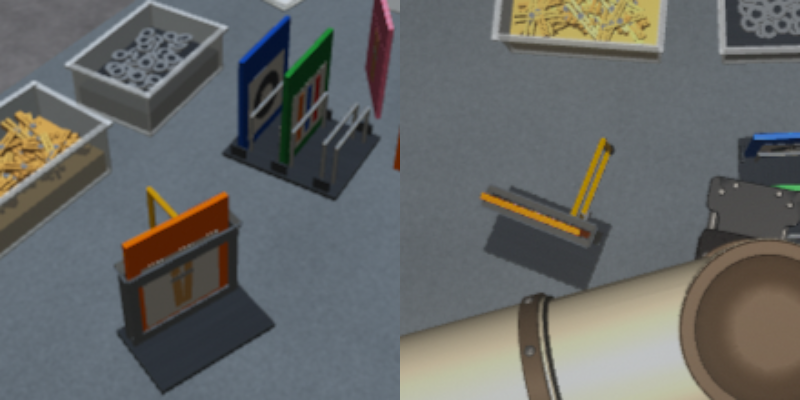

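The placard is seated: contact came at the same TCP height as the grasp, 0.137. The leg is square, the stand upright, and the rest undisturbed.

```bash
python3 -c "
from workcell import env
print(env.close_job())"
```

```text
the job is handed in; nothing more can be done
None
```

The job is handed in, with no verdict returned: the prop leg is out at its stop, the orange placard was lowered to the bottom of the stand and released, and the stand, other placards and tubs look undisturbed in the last pictures (about 30 s of the 58 s used).

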